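# Unlatch the sample case and take out the bottle

## Task

Swing the latch lever on the front of the grey sample case out and down until it is well past halfway, then lift the lid up to its fully open, upright position so that it stays there. Take the small capped bottle out of the case and set it down gently, standing upright on the bench top outside the case; leave the petri dish in the case and everything else on the bench where it is.

Things in the scene. Friction and masses are not known exactly. Their poses are not given: they have to be found in the camera images.
- case: Grey plastic transport case fixed to the bench, 180 mm deep (its x) by 250 mm wide (its y), rim 98 mm above the bench, walls 6 mm, inner floor at 12 mm. Origin: centre of its underside. Its x axis points from the front (latch side, towards the robot) to the back (hinge side), y to its left, z up.
- latch (a joint): Steel lever on the middle of the case's front; level hinge axis parallel to the case's y. 0 = upright, latched (start 0 to 0.04): its hook lies over a ledge on the lid's front edge and holds the lid shut. Grows as the tab swings out from the case and down; hook clear beyond 0.2; 1.57 = level; stop 1.8. Light friction (0.6 N at the tab); stays where left.
- latch_hinge (a point): Centre of the latch lever's hinge axis, fixed to the case: case (x -0.094, y 0, z 0.055).
- latch_tab (a point): Centre of the lever's thumb tab, 10 mm thick (case x) by 48 wide by 22 tall (mm). At joint 0 it lies 0.017 m in front of (case -x) and 0.089 m above the latch hinge, standing free in front of the lid, 25 mm above the lid's top: fingers fit behind it, over the lid, in the 80 mm before the lid's handle. Its axes turn with the lever.
- lid (a joint): Case lid, 20 mm thick plate reaching 0.182 m from its hinge to its front edge, hinged along the case's back rim (axis parallel to the case's y). 0 = shut, grows as it opens upward, 1.57 = upright, stop at 1.75. Stiff friction hinge: it stays at any angle; lifting it takes about 7 N at the handle.
- lid_hinge (a point): Middle of the lid's hinge axis (fixed to the case): case (x +0.09, y 0, z 0.098).
- lid_handle (a point): Middle of the black bar handle on the lid: a round bar 12 mm thick, 98 mm long, along the case's y. With the lid shut it lies 0.09 m in front of and 0.054 m above the lid hinge, its centre 33 mm above the lid's top face. Its axes turn with the lid.
- sample_bottle: Small round screw-cap bottle with a black cap, 36 mm diameter, 74 mm tall (cap 26 mm diameter above 59 mm), 0.16 kg, standing on the case's floor in its front half. Origin: centre of its underside, z up.
- petri_dish: Flat round petri dish, 61 mm diameter, 15 mm tall, lying on the case's floor in its back half; it stays there. Origin: centre of its underside, z up.
- timer: Bystander: white timer lying flat, 62 x 66 x 18 mm, on the bench to the right, in front of the centrifuge. Origin: centre of its underside.
- tape_roll: Bystander: roll of green tape lying flat, 62 x 64 x 19 mm, on the bench to the left in front of the case. Origin: centre of its underside.
- big_bottle: Bystander: larger capped bottle, 52 mm diameter, 113 mm tall, standing far right on the bench. Origin: centre of its underside.
- free_bench (a point): A free spot of bench top (z = 0) in front of the centrifuge, clear for 60 mm all round; one place to set the bottle down. The centrifuge's front face, over 0.2 m high, stands 65 mm behind it (+x).

How it is judged:
By the outcome, as a careful person would: the job done as asked, in the order asked, and still so for the second after the job is handed in, with the robot touching nothing.
It also fails if it takes over 72 s, if anything falls off the work surface, if the arm or the gripper's body presses on something with over 40 N, if the wrist force passes 120 N, or if a joint passes its speed limit or range.

## Robot

A 6-joint arm with a two-finger parallel gripper is mounted at the origin on a cart in front of the work surface, level with it; the furniture and walls round the work are solid. World frame = base frame: x ahead of the robot, y to its left, z up, the work surface at z = 0. Lengths are in m, angles in degrees, forces in N, time in s.
With the tool pointing down it reaches from about 0.375 to 0.75 m from the base axis. Payload 9 kg.
Tool frame: the origin (TCP) lies where the fingers leave the gripper's body, on its centre line; the fingertips stand 73 mm ahead of it and the grasp point (between the pads) lies 54 mm ahead of it (robot.tip_reach is the distance from the TCP to the fingertips, in m); z points along the fingers, y is the line along which they close (so a half turn about z gives the same grasp; the last joint's range is limited). The gripper opens to 85 mm and grips with 20 to 120 N. Pads are 22 mm wide; open, the fingers measure 114 mm over their backs; the gripper's body (76 mm by 85 mm) begins 54 mm behind the grasp point. The pads swing forward as they close: fully open they stand 13 mm farther back than shut.
Start: joints at [62.183, 5.964, 5.575, 89.605, 0, 77.527], TCP at [0.159, 0.579, 0.304] pointing down, gripper open.
Joint ranges: [-171.21, 171.21], [-48.23, 106.86], [-62.78, 66.21], [-105.2, 120.99], [-86.42, 89.51], [-180, 180]. Speed limits (degrees/s): [127.2, 127.2, 147.25, 180, 180, 180].

## Interface

Orientations are given as [roll, pitch, yaw] about the fixed x, y, z axes, in that order (R = Rz(yaw) Ry(pitch) Rx(roll)).
In Python, from plant import robot gives the robot as it stands. Calls block until the motion is done:
- robot.move_pose(position, orientation): joint-space move of the TCP to a pose.
- robot.line_to(position, vel=0.15, rotation=None, guard=None): straight line of the TCP; rotation=None keeps the orientation; vel is the mean speed in m/s. With guard (N) it stops when the force on the tool has changed by that much, and returns True; else False.
- robot.goto_joints(angles): joint-space move.
- robot.set_gripper(opening): finger opening in m; the grip force is fixed at half the most; returns when the fingers have stopped.
- robot.pause(seconds).
- robot.ik(position, orientation): joint angles nearest the present ones, or None.
- robot.observe(): the state.
- robot.grab_frame(name): name is "scene" or "top" or "wrist"; returns the picture (420x560x3 uint8, blue, green, red); there is no depth.
- robot.get_calibration(name): a dict with "vertical_fov" (degrees; the focal length in pixels is half the picture's height over the tangent of half this angle, whatever the lens; pixels are square), "cx", "cy" (the principal point, pixels), "k1" (the pictures are not rectified: a ray, as slopes to the right and down, at radius r is drawn at 1 + k1 r^2 times it, then the intrinsics apply), "rvec" (rotation vector, rad) and "tvec" (3), from world to camera coordinates, as OpenCV has them. Camera axes: x right, y down, z forward; pixel columns grow to the right and rows downward; lengths in m; the calibration is good to about 2 mm. A picture is of the moment at which its call begins: read the wrist's pose just before it. get_calibration takes no time and is no camera call; for the wrist camera it gives the pose at the moment of the call.
A pose or a line that the arm cannot do raises robot.IKError and nothing moves.
- robot.job_done(): hands the job in; it is judged then, once.
The state is a dict: "time": time; "q": joint angles; "qvel": joint speeds; "joint_torque": joint torques, N m; "tool_pos": TCP position; "tcp_rot": TCP orientation; "ft_force": force on the tool from outside, world axes, zero at the start; "torque": the same for the moment, N m; "gripper_width": finger opening in m; "gripper_force": force on a finger pad.
Only numpy, scipy, OpenCV 4.12 (cv2) and the standard library are available. Lean on these libraries where they do the work, as an engineer would, in place of code of your own. Each camera call takes 0.05 s, during which the arm holds its last target. There are 200 camera calls.

## Working session

There is one attempt and no reset: what is moved stays moved. The work goes in short steps, each a Python script; the robot and the scene stay as the last script left them, time stands still between calls to the robot, and variables do not carry over. Pictures are saved under pics/ and viewed, at most 10 in all, crops included, and the job is handed in when it is done.

```bash
mkdir -p pics; ls; cat > h.py <<'E'
import numpy as np, cv2
from plant import robot
def K(c):
    f=210/np.tan(np.radians(c["vertical_fov"])/2); return f
def proj(c,P):
    R,_=cv2.Rodrigues(np.array(c["rvec"],float)); p=(R@np.atleast_2d(P).T).T+np.ravel(c["tvec"])
    s=p[:,:2]/p[:,2:]; s=s*(1+c["k1"]*(s**2).sum(1,keepdims=True)); return s*K(c)+[c["cx"],c["cy"]]
def ray(c,uv):
    d=(np.array(uv,float)-[c["cx"],c["cy"]])/K(c); s=d.copy()
    for _ in range(30): s=d/(1+c["k1"]*(s@s))
    R,_=cv2.Rodrigues(np.array(c["rvec"],float)); return -R.T@np.ravel(c["tvec"]), R.T@np.r_[s,1]
def atz(c,uv,z):
    o,d=ray(c,uv); return o+d*(z-o[2])/d[2]
E
python3 - <<'E'
from h import *
a=[robot.grab_frame(n) for n in("scene","top")]
for n,i in zip(("scene","top"),a): cv2.imwrite(f"pics/{n}0.png",i); print(n,robot.get_calibration(n))
print(robot.observe())
E
```

```text
pics
scene {'vertical_fov': 55.26997163710414, 'cx': 278.4525931855006, 'cy': 207.1423569646953, 'k1': -0.09514748971880245, 'rvec': array([ 2.08185686, -0.94508619,  0.47434833]), 'tvec': array([-0.34860174,  0.33474488,  1.06544285])}
top {'vertical_fov': 49.724725710752665, 'cx': 269.58903013646045, 'cy': 207.86457053818637, 'k1': -0.05732540256864055, 'rvec': array([ 2.11957595, -2.12945509,  0.21174783]), 'tvec': array([-0.04393307,  0.54796147,  1.3795836 ])}
{'time': 0.1, 'q': array([6.21818487e+01, 5.99573848e+00, 5.53124656e+00, 8.96038763e+01,
       9.30923005e-04, 7.75280576e+01]), 'qvel': array([ 0.03150095, -0.0909242 ,  0.02923177, -0.04820371,  0.02838962,
       -0.00107441]), 'joint_torque': array([ 5.47019328e-03, -5.58205891e+01,  5.04719603e+01,  1.29307350e-02,
       -3.20903127e-04, -8.07826893e-06]), 'tool_pos': array([0.15866401, 0.57842433, 0.30319192]), 'tcp_rot': array([-1.79933446e+02, -1.56738549e-02,  1.64653781e+02]), 'ft_force': array([-0.50031064,  1.12057396, -0.59743904]), 'torque': array([0.01670311, 0.03588062, 0.02644907]), 'gripper_force': 0.0, 'gripper_width': 0.08501298839233398}
```

View pics/scene0.png

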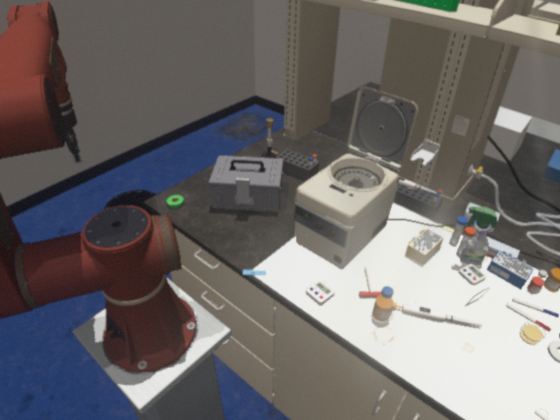

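View pics/top0.png

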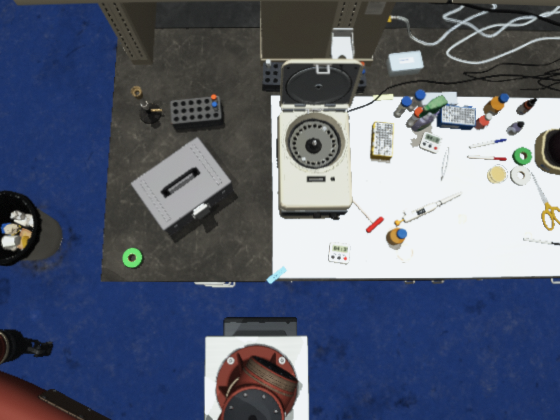

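The top view shows the case around (182,185), turned, with its latch at (203,210) facing lower right and its handle at (181,181). The timer is at (340,253), the tape at (132,258), the centrifuge at (315,160) and the big bottle at (398,236). I'll zoom in on both views.

```bash
python3 - <<'E'
import cv2,numpy as np
t=cv2.imread("pics/top0.png")[125:245,115:255]; s=cv2.imread("pics/scene0.png")[145:225,195:300]
t=cv2.resize(t,None,fx=4,fy=4,interpolation=2); s=cv2.resize(s,(int(105*4),320),interpolation=2)
t=cv2.convertScaleAbs(t,alpha=1.3)
im=np.zeros((600,800,3),np.uint8); im[:480,:560]=t
cv2.imwrite("pics/topc.png",im[:480,:560]); cv2.imwrite("pics/scc.png",cv2.convertScaleAbs(s,alpha=1.5))
E
```

```text
(no output)
```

View pics/topc.png

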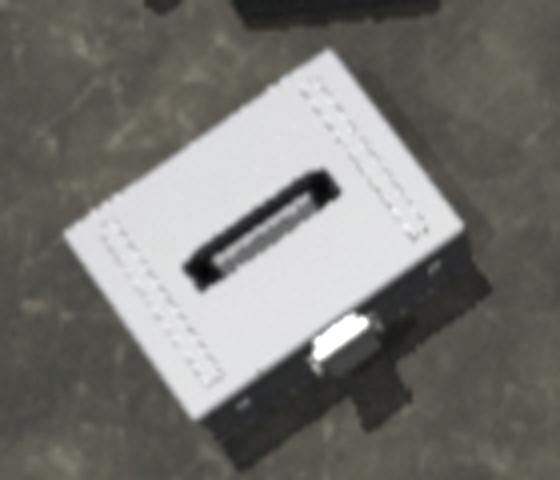

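View pics/scc.png

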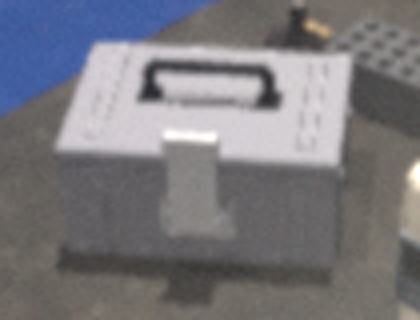

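```bash
python3 - <<'E'
from h import *
from scipy.optimize import least_squares
ct,cs=[robot.get_calibration(n) for n in("top","scene")]
L=np.array([[.09,.125,.119],[.09,-.125,.119],[-.092,-.125,.119],[-.092,.125,.119]])
ut=np.array([[65,234],[329,48],[464,228],[197,418]])/4+[115,125]-.5*0
us=np.array([[95,43],[352,55],[350,165],[57,152]])/4+[195,145]
def W(p,X):
    c,s=np.cos(p[2]),np.sin(p[2]); return X@np.array([[c,s,0],[-s,c,0],[0,0,1]])+[p[0],p[1],0]
for u in ((1,0),(0,1),(1,1)):
    f=lambda p:np.r_[u[0]*(proj(ct,W(p,L))-ut).ravel(),u[1]*(proj(cs,W(p,L))-us).ravel()]
    r=least_squares(f,[.6,.25,.6]); print(u,r.x,np.degrees(r.x[2]),np.abs(r.fun).max())
p=r.x
print("tab",W(p,np.array([[-.111,0,.144],[0,0,.152]])),"pix",proj(ct,W(p,np.array([[-.111,0,.144],[0,0,.152]]))))
for n,uv,z in (("timer",(340,253),.018),("tape",(132,258),.019),("bigcap",(398,232),.11),("centrfrontL",(279,207),.0),("centrfrontR",(351,212),.0),("bluepen",(278,274),0),("benchfrontedge",(180,281),0),("rack",(195,112),.03),("pen",(375,225),0),("centtopL",(280,118),.22),("whiteedge",(273,270),0)): print(n,atz(ct,uv,z).round(3))
E
```

```text
(1, 0) [0.61559233 0.22417866 0.6382692 ] 36.57013163768348 1.0231805787165626
(0, 1) [0.61709134 0.21988628 0.66378844] 38.032276096394625 1.1761675053533054
(1, 1) [0.61654922 0.22277021 0.64572201] 36.99714593268875 2.417716978515216
tab [[0.52789735 0.15597316 0.144     ]
 [0.61654922 0.22277021 0.152     ]] pix [[201.32568802 208.85686705]
 [179.25883196 179.18773679]]
timer [ 0.407 -0.27   0.018]
tape [0.394 0.392 0.019]
bigcap [ 0.461 -0.434  0.11 ]
centrfrontL [ 0.561 -0.078  0.   ]
centrfrontR [ 0.543 -0.314  0.   ]
bluepen [ 0.343 -0.073  0.   ]
benchfrontedge [0.322 0.24  0.   ]
rack [0.881 0.202 0.03 ]
pen [ 0.499 -0.391  0.   ]
centtopL [ 0.781 -0.077  0.22 ]
whiteedge [ 0.356 -0.057  0.   ]
```

```bash
cat >> h.py <<'E'
C=np.array([.6165,.2235]); YAW=37.3
c_,s_=np.cos(np.radians(YAW)),np.sin(np.radians(YAW)); EX=np.array([c_,s_,0]); EY=np.array([-s_,c_,0]); EZ=np.array([0,0,1.])
TR=robot.tip_reach
def cw(x,y,z): return np.r_[C,0]+x*EX+y*EY+z*EZ
from scipy.spatial.transform import Rotation as Ro
def ori(tilt,spin=0):
    """tool z = down tilted by tilt deg towards +EX; spin 0: tool y along case y; 90: along case x. returns rpy"""
    R=Ro.from_euler('z',YAW,degrees=True)*Ro.from_euler('y',-tilt,degrees=True)*Ro.from_euler('x',180,degrees=True)*Ro.from_euler('z',spin,degrees=True)
    return R.as_euler('xyz',degrees=True)
def zax(rpy): return Ro.from_euler('xyz',rpy,degrees=True).apply([0,0,1])
def tcp(pt,rpy,reach=TR): return np.asarray(pt)-reach*zax(rpy)
def st(tag=""):
    o=robot.observe(); print(tag,"t%.1f"%o["time"],"pos",o["tool_pos"].round(3),"F",o["ft_force"].round(1),"w%.3f gf%.0f"%(o["gripper_width"],o["gripper_force"]),"q",o["q"].round(0)); return o
E
python3 - <<'E'
from h import *
print(TR, zax(ori(30)), EX)
for sp in (0,180):
    print(sp, ori(0,sp), robot.ik(tcp(cw(-.075,0,.2),ori(0,sp)),ori(0,sp)))
for sp in (90,-90):
  for phi,t in ((0,0),(40,0),(50,0),(60,0),(50,-15),(60,-20)):
    a=np.radians(149-phi); r=np.hypot(.09,.054); p=cw(.09+r*np.cos(a),0,.098+r*np.sin(a))
    q=robot.ik(tcp(p,ori(t,sp),.060),ori(t,sp)); print(sp,phi,t,None if q is None else np.round(q))
for sp in (0,180):
  for phi,t in ((50,30),(50,50),(70,50),(95,50),(95,30)):
    a=np.radians(180-phi); p=cw(.09+.14*np.cos(a),0,.098+.14*np.sin(a))
    q=robot.ik(tcp(p,ori(t,sp)),ori(t,sp)); print(sp,phi,t,None if q is None else np.round(q))
E
```

```text
0.0726 [ 0.39773674  0.3029942  -0.8660254 ] [0.79547348 0.6059884  0.        ]
0 [180.    0.   37.3] [  4.92378422   3.02183162  -0.76236593  86.21580244   0.
 147.62378422]
180 [-1.80000000e+02 -1.27222187e-14 -1.42700000e+02] [ 4.92378422e+00  3.02183162e+00 -7.62365935e-01  8.62158024e+01
 -2.54444375e-14 -3.23762158e+01]
90 0 0 [   9.   16.    7.   81.    0. -119.]
90 40 0 [  11.   26.   24.   88.    0. -117.]
90 50 0 [  11.   29.   29.   89.    0. -116.]
90 60 0 [  12.   33.   34.   91.    0. -115.]
90 50 -15 None
90 60 -20 None
-90 0 0 [ 9. 16.  7. 81.  0. 61.]
-90 40 0 [11. 26. 24. 88.  0. 63.]
-90 50 0 [11. 29. 29. 89.  0. 64.]
-90 60 0 [12. 33. 34. 91.  0. 65.]
-90 50 -15 None
-90 60 -20 None
0 50 30 [  0. -20. -26.  58.  18. 147.]
0 50 50 [ -6. -41. -50.  40.  32. 149.]
0 70 50 [ -3. -33. -43.  37.  29. 152.]
0 95 50 [  2. -22. -35.  33.  27. 155.]
0 95 30 [  6.  -3.  -9.  58.  15. 152.]
180 50 30 [  0. -20. -26.  58.  18. -33.]
180 50 50 [ -6. -41. -50.  40.  32. -31.]
180 70 50 [ -3. -33. -43.  37.  29. -28.]
180 95 50 [  2. -22. -35.  33.  27. -25.]
180 95 30 [  6.  -3.  -9.  58.  15. -28.]
```

```bash
python3 - <<'E'
from h import *
o=ori(0,180)
robot.set_gripper(0.0)
robot.move_pose(tcp(cw(-.072,0,.20),o),o); st("above")
print(robot.line_to(tcp(cw(-.072,0,.137),o),guard=15)); st("in")
def lev(th,h): u=np.array([-np.sin(th),np.cos(th)]);n=np.array([np.cos(th),np.sin(th)]); return np.array([-.094,.055])+h*u-.012*n
for th in (.15,.4,.7):
    x,z=lev(th,.090)-[.003,.003]; x+=.011
    if th<.2: z=.137
    hit=robot.line_to(tcp(cw(x,0,z),o),vel=.12,guard=30); st(f"{th} {hit}")
    if hit: break
cv2.imwrite("pics/s1.png",robot.grab_frame("scene"))
E
```

```text
above t2.9 pos [0.559 0.18  0.273] F [-0.9 -0.3 -0.5] w-0.000 gf0 q [  5.   4.  -0.  86.   0. -32.]
False
in t3.5 pos [0.559 0.18  0.21 ] F [-0.2 -0.  -0.1] w-0.000 gf0 q [  5.   4.  -6.  80.  -0. -32.]
0.15 False t3.9 pos [0.529 0.156 0.211] F [-0.2 -0.2 -0.3] w-0.000 gf0 q [  3.  -3. -13.  80.   0. -34.]
0.4 False t4.3 pos [0.512 0.144 0.203] F [ 0.1 -0.2  0.3] w0.000 gf0 q [  2.  -6. -17.  79.   0. -36.]
0.7 False t4.7 pos [0.495 0.131 0.186] F [-0.5  0.4  0.3] w0.000 gf0 q [  0.  -9. -21.  78.   0. -37.]
```

```bash
python3 - <<'E'
from h import *
o=ori(0,180)
def lev(th,h): u=np.array([-np.sin(th),np.cos(th)]);n=np.array([np.cos(th),np.sin(th)]); return np.array([-.094,.055])+h*u-.012*n
p=robot.observe()["tool_pos"]; robot.line_to(p+[0,0,.012],vel=.15)
for th in (.75,1.05,1.35,1.62):
    x,z=lev(th,.100); x+=.003
    hit=robot.line_to(tcp(cw(x,0,z+(.012 if th==.75 else 0)),o),vel=.12,guard=30); st(f"{th} {hit}")
    if hit: break
robot.line_to(robot.observe()["tool_pos"]+.02*EZ-.0*EX,vel=.2)
robot.move_pose(tcp(cw(-.1,0,.26),ori(0,-90)),ori(0,-90))
robot.set_gripper(.05)
im=robot.grab_frame("scene"); w=robot.grab_frame("wrist"); st()
cv2.imwrite("pics/s2.png",np.hstack([cv2.resize(im[110:240,160:330],(400,306)),cv2.resize(w,(400,306))]))
E
```

```text
0.75 False t5.2 pos [0.483 0.122 0.205] F [ 0.6 -0.6 -0.6] w-0.000 gf0 q [ -1. -12. -22.  80.   0. -38.]
1.05 False t5.7 pos [0.471 0.112 0.167] F [-0.5  0.4  0.2] w-0.000 gf0 q [ -2. -14. -27.  76.   0. -39.]
1.35 False t6.1 pos [0.464 0.108 0.138] F [-0.3 -0.3 -0.7] w-0.000 gf0 q [ -3. -14. -31.  73.   0. -40.]
1.62 False t6.5 pos [0.465 0.108 0.111] F [0.9 0.8 0.1] w-0.000 gf0 q [ -3. -13. -32.  70.  -0. -40.]
 t8.9 pos [0.537 0.163 0.333] F [ 0.2 -1.2  0. ] w0.050 gf0 q [ 4. -0.  2. 92.  0. 56.]
```

View pics/s2.png

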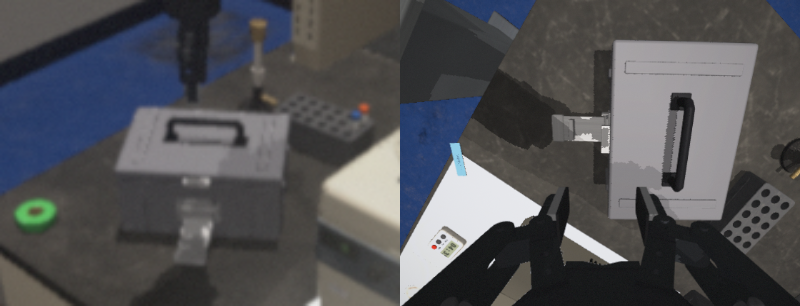

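The latch is down, at about level. The handle bar shows in the wrist view from about (406,135) to (395,261) in full-size pixels, so I'll check its position from there.

```bash
python3 - <<'E'
from h import *
c=robot.get_calibration("wrist")
for uv in ((406,134.5),(395,261)): 
    p=atz(c,uv,.153); d=p-np.r_[C,0]; print(p.round(4),"case",d@EX,d@EY)
print(proj(c,[cw(0,.049,.152),cw(0,-.049,.152),cw(-.092,.125,.119),cw(-.092,-.125,.119),cw(.09,.125,.119),cw(.09,-.125,.119)])/[1.4,1.3725]+[400,0])
E
```

```text
[0.5783 0.276  0.153 ] case 0.001395817717005789 0.06492773246651098
[0.6527 0.1859 0.153 ] case 0.00599827547806745 -0.051895368030067744
[[686.81402649 112.00247225]
 [677.65781519 187.82311667]
 [609.31720424  44.93307467]
 [607.64688967 221.91905971]
 [755.859404    46.03376572]
 [721.04755383 221.65459592]]
```

```bash
python3 - <<'E'
from h import *
o=ori(0,-90)
robot.move_pose(tcp(cw(.003,0,.20),o,.061),o)
print(robot.line_to(tcp(cw(.003,0,.152),o,.061),guard=15)); robot.set_gripper(0.0); st("grip")
r=np.hypot(.09,.054); a0=np.degrees(np.arctan2(.054,-.09))
for phi in range(7,59,7):
    a=np.radians(a0-phi)
    hit=robot.line_to(tcp(cw(.093+r*np.cos(a),0,.098+r*np.sin(a)),o,.061),vel=.1,guard=50)
    if phi%14==0 or hit: st(f"{phi} {hit}")
    if hit: break
w=robot.grab_frame("scene"); cv2.imwrite("pics/s3.png",cv2.resize(w[70:240,150:350],None,fx=3,fy=3))
E
```

```text
False
grip t10.4 pos [0.619 0.225 0.215] F [-7.1 -4.9  7.9] w0.010 gf59 q [ 9. 16.  8. 82. -0. 61.]
14 False t10.9 pos [0.63  0.233 0.234] F [-11.4  -8.6   9. ] w0.010 gf60 q [ 9. 19. 13. 84. -0. 62.]
28 False t11.5 pos [0.647 0.245 0.252] F [-13.9 -11.4  19.5] w0.009 gf60 q [10. 22. 19. 87. -0. 63.]
42 False t12.0 pos [0.667 0.26  0.263] F [-6.4 -7.4 17.2] w0.009 gf61 q [11. 27. 26. 89. -0. 64.]
56 False t12.6 pos [0.687 0.276 0.267] F [-0.9 -4.5 13.2] w0.010 gf62 q [12. 32. 33. 91. -0. 65.]
```

View pics/s3.png

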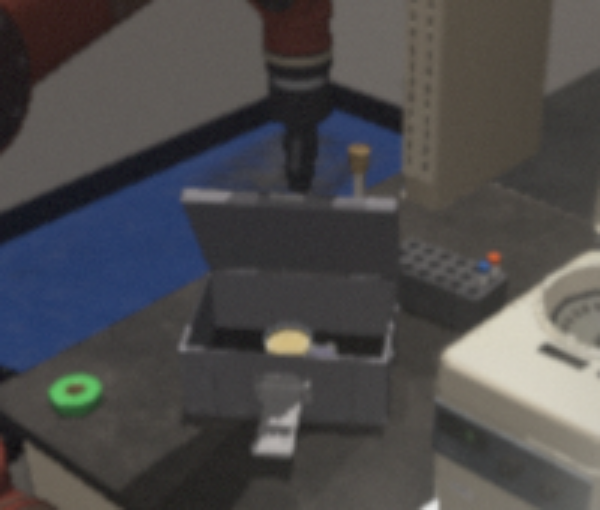

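```bash
python3 - <<'E'
from h import *
robot.set_gripper(.024); st("rel")
print(robot.line_to(robot.observe()["tool_pos"]+.10*EZ,vel=.2,guard=25)); st("up")
robot.set_gripper(0)
o=ori(40,180)
robot.move_pose(tcp(cw(-.13,0,.31),o),o)
def tip(phi,off=.010,r=.145):
    f=np.radians(phi); return cw(.09-r*np.cos(f)-off*np.sin(f),0,.098+r*np.sin(f)-off*np.cos(f))
robot.line_to(tcp(tip(45,.05),o),vel=.2); st("pre")
for phi in (55,62,69,76,83,90,95):
    hit=robot.line_to(tcp(tip(phi),o),vel=.1,guard=40)
    st(f"{phi} {hit}")
    if hit: break
robot.line_to(tcp(tip(80,.06),o),vel=.2)
w=robot.grab_frame("scene"); cv2.imwrite("pics/s4.png",cv2.resize(w[70:240,150:350],None,fx=3,fy=3)); st()
E
```

```text
rel t12.9 pos [0.686 0.277 0.263] F [-0.4 -0.5 -0.2] w0.024 gf0 q [12. 32. 32. 91.  0. 65.]
False
up t13.6 pos [0.686 0.277 0.362] F [ 0.5  0.2 -0.5] w0.024 gf0 q [ 12.  37.  49. 103.   0.  65.]Traceback (most recent call last):
  File "<stdin>", line 6, in <module>
plant.IKError: the arm cannot take that pose within its joint ranges
```

```bash
python3 - <<'E'
from h import *
def tip(phi,off=.010,r=.145):
    f=np.radians(phi); return cw(.09-r*np.cos(f)-off*np.sin(f),0,.098+r*np.sin(f)-off*np.cos(f))
for t in (20,30,40):
  for n,p in (("via",cw(-.07,0,.31)),("via2",cw(-.04,0,.31)),("pre",tip(45,.05)),("pre2",tip(48,.03)),("55",tip(55)),("95",tip(95)),("back",tip(80,.06))):
    print(t,n,robot.ik(tcp(p,ori(t,180)),ori(t,180)) is not None,end="; ")
  print()
E
```

```text
20 via True; 20 via2 True; 20 pre True; 20 pre2 True; 20 55 True; 20 95 True; 20 back True; 
30 via True; 30 via2 True; 30 pre True; 30 pre2 True; 30 55 True; 30 95 True; 30 back True; 
40 via True; 40 via2 True; 40 pre True; 40 pre2 True; 40 55 True; 40 95 True; 40 back True;
```

```bash
python3 - <<'E'
from h import *
o=ori(40,180)
robot.move_pose(tcp(cw(-.07,0,.315),o),o)
def tip(phi,off=.010,r=.145):
    f=np.radians(phi); return cw(.09-r*np.cos(f)-off*np.sin(f),0,.098+r*np.sin(f)-off*np.cos(f))
robot.line_to(tcp(tip(45,.05),o),vel=.2); st("pre")
for phi in (55,62,69,76,83,90,95):
    hit=robot.line_to(tcp(tip(phi),o),vel=.1,guard=40)
    st(f"{phi} {hit}")
    if hit: break
robot.line_to(tcp(tip(80,.06),o),vel=.2)
o=ori(0,180); robot.move_pose(tcp(cw(-.02,0,.29),o),o); robot.set_gripper(.08)
w=robot.grab_frame("scene"); v=robot.grab_frame("wrist"); st()
cv2.imwrite("pics/s4.png",np.hstack([cv2.resize(w[90:240,180:330],(400,400)),cv2.resize(v,(400,300)) if 0 else cv2.copyMakeBorder(cv2.resize(v,(400,300)),0,100,0,0,0)]))
E
```

```text
pre t16.5 pos [0.542 0.166 0.222] F [-1.  -0.8  0.1] w0.000 gf0 q [ -7. -39. -48.  50.  27. -37.]
55 False t17.3 pos [0.578 0.194 0.266] F [ 0.3  0.3 -0.9] w0.000 gf0 q [ -3. -31. -38.  50.  25. -33.]
62 False t17.6 pos [0.59  0.203 0.277] F [-0.4  0.3 -0.4] w-0.000 gf0 q [ -2. -28. -35.  50.  24. -32.]
69 False t17.9 pos [0.602 0.213 0.285] F [-0.6 -0.2 -0.6] w0.000 gf0 q [ -1. -26. -33.  50.  23. -31.]
76 False t18.3 pos [0.615 0.223 0.292] F [0.3 0.3 0.2] w-0.000 gf0 q [  0. -23. -30.  49.  23. -30.]
83 False t18.6 pos [0.629 0.233 0.296] F [ 0.1 -0.4  0.2] w0.000 gf0 q [  2. -20. -27.  48.  22. -29.]
90 False t18.9 pos [0.643 0.244 0.298] F [0.  0.  0.4] w-0.000 gf0 q [  3. -17. -25.  48.  21. -28.]
95 False t19.2 pos [0.653 0.251 0.299] F [ 0.8  0.1 -0.7] w-0.000 gf0 q [  3. -15. -23.  47.  21. -27.]
 t21.7 pos [0.601 0.211 0.363] F [-0.1  0.5  0.2] w0.080 gf0 q [  8.  14.  21.  97.   0. -30.]
```

View pics/s4.png

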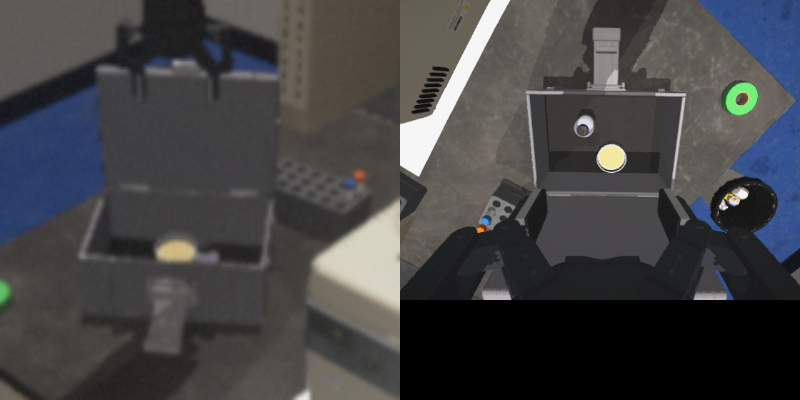

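The lid looks upright, and the bottle's cap shows in the wrist view at about (257,180) in full-size pixels, right of the case's middle line. The dish is at (296,221). Next I'll work out the lid angle and the bottle position.

```bash
python3 - <<'E'
from h import *
cs=robot.get_calibration("scene"); c=robot.get_calibration("wrist")
for phi in (80,85,90,95,100):
    f=np.radians(phi); P=[cw(.09-.182*np.cos(f),y,.098+.182*np.sin(f)) for y in(.125,-.125)]
    print(phi,proj(cs,P).round(1).tolist())
for n,uv,z in(("cap",(257,180),.086),("body?",(257,176),.05),("dish",(296,221),.027)):
    p=atz(c,uv,z); d=p-np.r_[C,0]; print(n,p.round(3),"case",d@EX,d@EY)
v=robot.grab_frame("wrist"); cv2.imwrite("pics/s5.png",cv2.resize(v[120:280,170:400],None,fx=3,fy=3))
print(proj(c,[cw(-.09,.125,.098),cw(-.09,-.125,.098),cw(.09,.119,.098),cw(.09,-.119,.098)]))
E
```

```text
80 [[213.5, 122.4], [283.2, 125.0]]
85 [[214.2, 119.9], [283.5, 122.5]]
90 [[215.1, 117.8], [283.7, 120.3]]
95 [[215.9, 116.0], [283.9, 118.5]]
100 [[216.7, 114.7], [284.1, 117.1]]
cap [0.614 0.182 0.086] case -0.027323549727388985 -0.03167646668959461
body? [0.618 0.181 0.05 ] case -0.02522205208525482 -0.034778592249196626
dish [0.642 0.267 0.027] case 0.046290122051395544 0.01880891865127836
[[396.53385223 126.47408813]
 [170.11181155 126.43488628]
 [375.39656804 271.43233778]
 [191.12248367 271.42089656]]
```

View pics/s5.png

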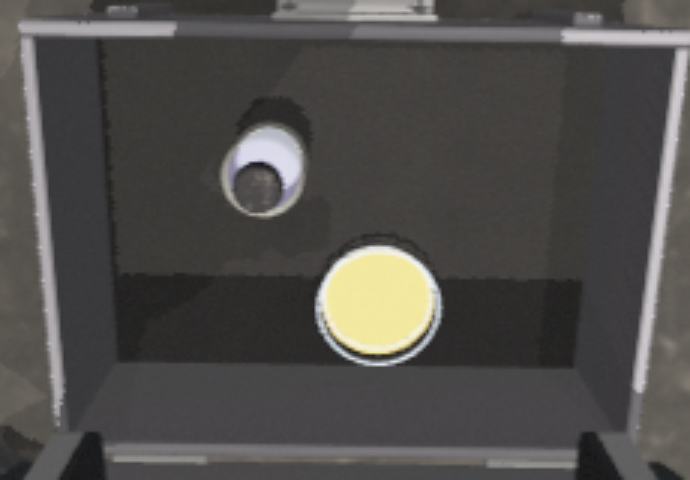

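```bash
python3 - <<'E'
from h import *
c=robot.get_calibration("wrist"); b=atz(c,(255.7,182.3),.086); print(b)
o=ori(0,180); robot.set_gripper(.07)
robot.move_pose([b[0],b[1],.20],o)
hit=robot.line_to([b[0],b[1],.109],vel=.12,guard=12); st(f"down {hit}")
if not hit:
    robot.set_gripper(.0); s=st("grip")
    if s["gripper_width"]>.03:
        robot.line_to([b[0],b[1],.25],vel=.12); st("lift")
        x=np.array([.43,.005]); print(robot.ik([*x,.25],o))
        robot.line_to([*x,.25],vel=.15); st("over")
        w=robot.grab_frame("scene"); cv2.imwrite("pics/s6.png",w)
E
```

```text
[0.6172     0.18214637 0.086     ]
down False t23.6 pos [0.618 0.182 0.11 ] F [ 0.  -0.3  0.5] w0.070 gf0 q [  5.  17.  -3.  71.   0. -32.]
grip t24.1 pos [0.618 0.182 0.11 ] F [ 0.2 -0.2  6.2] w0.034 gf61 q [  5.  17.  -3.  70.  -0. -32.]
lift t25.4 pos [0.617 0.182 0.249] F [ 0.8  0.5 -1.5] w0.034 gf60 q [  5.  13.   8.  85.   0. -32.]
[-1.68740061e+01 -2.49246792e+01 -2.78447936e+01  8.70798856e+01
 -2.54444375e-14 -5.41740061e+01]
over t27.2 pos [0.43  0.005 0.25 ] F [-0.   0.3 -1.6] w0.034 gf60 q [-17. -25. -28.  87.   0. -54.]
```

```bash
python3 - <<'E'
from h import *
robot.line_to([.43,.005,.115],vel=.15)
hit=robot.line_to([.43,.005,.094],vel=.02,guard=4); st(f"down {hit}")
robot.pause(.2); robot.set_gripper(.065); robot.pause(.2)
robot.line_to([.43,.005,.22],vel=.12); robot.move_pose([.40,.0,.32],ori(0,180)); st()
s=robot.grab_frame("scene");t=robot.grab_frame("top");w=robot.grab_frame("wrist")
a=cv2.resize(s[90:290,150:350],(400,400));b=cv2.resize(t[120:290,110:280],(400,400))
cv2.imwrite("pics/s7.png",np.vstack([np.hstack([a,b])]))
E
```

```text
down True t29.1 pos [0.43  0.005 0.098] F [-1.2 -0.1  5.7] w0.034 gf61 q [-17. -22. -41.  70.  -0. -54.]
 t31.6 pos [ 0.4  -0.    0.32] F [-0.1  0.1 -1.1] w0.065 gf0 q [-19. -29. -24.  96.   0. -56.]
```

View pics/s7.png

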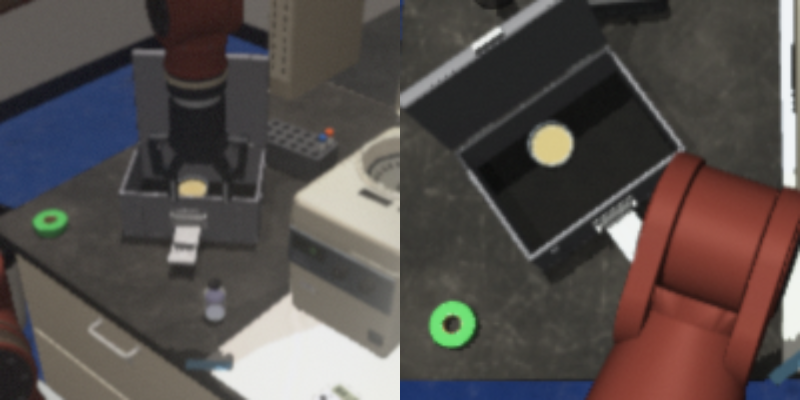

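The bottle stands upright on the bench at (213,300) in the left crop. The lid is up, the latch is down, the dish is still in the case and the tape hasn't moved, so I'm handing the job in.

```bash
python3 -c "
from plant import robot
print(robot.job_done())"
```

```text
the job is handed in; nothing more can be done
None
```

I handed the job in at about 32 s: latch swung down to about level, lid upright at about 95° and holding, bottle standing on the bench in front of the case, petri dish still inside, and nothing else on the bench touched.

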